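Vacuum-seal a meal box: seat it on the port, hold the pump at the third click

ROBOT

A 7-joint arm with a two-finger parallel gripper is mounted at the origin on the work surface. World frame = base frame: x ahead of the robot, y to its left, z up, the work surface at z = 0. Lengths are in m, angles in rad, forces in N, time in s.
With the tool pointing down it reaches from about 0.4 to 0.85 m from the base axis. Payload 10.4 kg.
Tool frame: the origin (TCP) lies at the very end of the fingers, on their centre line; the grasp point (between the pads) lies 19 mm behind it; z points along the fingers, y is the line along which they close (so a half turn about z gives the same grasp; the last joint's range is limited). The gripper opens to 85 mm and grips with 20 to 120 N. Pads are 22 mm wide; open, the fingers measure 114 mm over their backs; the gripper's body (76 mm by 85 mm) begins 54 mm behind the grasp point. The pads swing forward as they close: fully open they stand 13 mm farther back than shut.
Start: joints at [-1.323, 0.332, -0.065, 1.46, 0.022, 1.35, -0.088], TCP at [0.167, 0.602, 0.231] pointing down, gripper open.
Joint ranges: [-2.6, 2.6], [-0.5, 2.12], [-1.47, 1.34], [0.16, 2.42], [-1.27, 4.41], [0.06, 2.06], [-2.6, 2.6]. Speed limits (rad/s): [2.22, 2.22, 2.79, 2.79, 3.14, 3.14, 3.14].

INTERFACE

Orientations are given as a unit quaternion [x, y, z, w].
In Python, from workcell import manip, optics gives the robot as it stands.
- The arm moves only by the tool jog_arm, never from a script. Its arguments are lists of equal length, an entry for each row: "dr": the turn, a rotation vector about the tool's x, y, z normalised to -1 to 1, where 1 is 4 degrees, a list of three; "translation": the shift along the tool's x, y, z normalised to -1 to 1, where 1 is 0.025 m, a list of three; "jaw": the opening, from 0 (shut) to 1 (fully open). A call has 1 to 10 rows; each row shifts and turns the commanded pose from where the row before left it, along the tool's axes as they then stand; what a row does not reach is not made up. A row lasts 1/10 s, in which the tool goes at most 50 mm and 8.59 degrees, less where a joint would pass 70% of its speed; a pose out of reach is approached as far as the arm can. A call with a number of a shift or a turn outside -1 to 1 is refused whole. A call with a gripper value outside its range is refused whole. The fingers move at their own pace and stop on an object; "squeeze" is the grip in N (left out, the last holds). Time passes only in rows, so rows that do not move let the fingers close. It gives the time, the measured TCP pose, the force, the opening and the grip force at its end, in the units of the state.
- manip.get_obs(): the state, without advancing time (a new reading comes with each control period).
- optics.camera(name): name is "scene" or "side" or "wrist"; returns a dict with "color" (384x512x3 uint8, red, green, blue), "mtx" (3x3 intrinsics, pixels), "R" (3x3) and "t" (3): a world point X has camera coordinates R X + t. Camera axes: x right, y down, z forward; pixel columns grow to the right and rows downward; lengths in m; the calibration is good to about 2 mm. A picture is of the moment at which its call begins. There is no depth.
- manip.hand_in(): hands the job in; it is judged then, once.
The state is a dict: "clock": time; "joint_pos": joint angles; "joint_velocities": joint speeds; "tau": joint torques, N m; "position": TCP position; "ee_rot": TCP orientation; "ft_force": force on the tool from outside, world axes, zero at the start; "torque": the same for the moment, N m; "grip_width": opening from 0.0 (shut) to 1.0 (fully open); "grasp_force": force on a finger pad.
Only numpy, scipy, OpenCV 4.12 (cv2) and the standard library are available. Lean on these libraries where they do the work, as an engineer would, in place of code of your own. Each camera call takes 0.05 s, during which the arm holds its last target. There are 200 camera calls.

TASK

Slide the blue-lidded meal box along its dock until you feel it stop against the suction port, fully home. Only then press the pump's red spring-return plunger down past its first two clicks to the third, not on towards its bottom stop. Finish while still holding the plunger there, with the box still home, and leave the other bowl, box and jar alone.

Things in the scene. Friction and masses are not known exactly. Their poses are not given: they have to be found in the camera images.
- mealbox: Loose glass meal box, pale orange food, blue lid, 110 x 110 x 56 high, 0.25 to 0.5 kg; origin at the centre of its underside, z up, x along the dock to the port (within 0.05 rad). Stands on the dock plate between the rails, 35 to 95 mm short of the port; sliding takes 2 to 6 N, starting it a jolt of up to 14 N. Push with shut fingertips on its face at x = -55 (robot's side; middle 100 mm is free).
- dock: Fixed dock: steel plate 250 (x) x 150 (y) x 10 thick, origin at the centre of its underside on the table, x along the sliding direction to the port (away from the robot), z up. Two grey guide rails with green strips run along x from -100 to +120; inner faces 116 apart (3 mm play each side of the box), tops 44 above the table.
- port: Suction port: fixed rigid black block with a rubber face to the box and a brass nub on top, 28 deep (x), 80 wide, 42 high, across the channel on the dock plate; its place along the dock varies. Origin at the bottom centre of the rubber face, 10 above the table, x as the dock's. Box fully home: its far face touches the rubber, its origin then at x = -55 in this frame.
- pump: Fixed pump unit: white housing 160 (x) x 140 (y) x 94 high with a 40 mm dark collar rising 6 mm more in the middle of its top (collar top 100 above its origin). Origin at the centre of the underside, z up. It stands on a wooden plinth 200 x 180 whose height varies (6 to 30 above the table). Dock and pump may be either way round, left or right.
- plunger_top (a point): Centre of the flat top of the red plunger head, a disc 48 in diameter and 14 thick, on a 14 mm black rod over the pump's centre. Its top is 172 mm above the pump's origin when up and sinks with the plunger. Pressed from above.
- plunger (a joint): Plunger travel in m: 0 up, grows as pressed, bottom stop 0.054. Clicks at 0.014, 0.028, 0.042; at each the next ring on the rod (white, white, orange from below) has just sunk into the collar. A spring always pushes up: 5 N at the top, 11 N at the third click, plus a 3 N ripple (highest 3.5 mm past each click, lowest 3.5 mm before it). Returns fully up if let go.
- bowl: Bystander: loose round glass bowl with a green lid, 128 across, 60 high, origin at the centre of its underside.
- spare_box: Bystander: loose glass meal box with pale red food and a grey lid, 130 x 100 x 56 high, origin at the centre of its underside.
- jar: Bystander: loose amber glass jar with a brass cap, 60 across, 85 high, origin at the centre of its underside.
Not all that is in view belongs to the job. Of the things like the mealbox, leave any that is black, brown or pink; of the rest the smaller one is meant.

How it is judged:
By the outcome, as a careful person would: the job done as asked, in the order asked, and still so for the second after the job is handed in, while the arm keeps its last pose, push and grip.
It also fails if it takes over 48 s, if anything falls off the work surface, if the arm or the gripper's body presses on something with over 40 N, if the wrist force passes 120 N, or if a joint passes its speed limit or range.

## Working session

There is one attempt and no reset: what is moved stays moved. The work goes in short steps, Python scripts to look and compute and a tool call to move; the robot and the scene stay as the last step left them, time stands still between calls to the robot, and variables do not carry over. Pictures are saved under pics/ and viewed, at most 10 in all, crops included, and the job is handed in when it is done.

Besides the shell and the picture viewer there is one more tool, called as name(argument=value, ...), one argument or row to a line, values as JSON. jog_arm: Moves the arm, as the interface text tells. Scaled input: -1 to 1 covers 0.025 m each way for a shift and 4 degrees each way for a turn. Its arguments: {"type":"object","properties":{"dr":{"type":"array","items":{"type":"array","items":{"type":"number"}}},"translation":{"type":"array","items":{"type":"array","items":{"type":"number"}}},"jaw":{"type":"array","items":{"type":"number"}},"squeeze":{"type":"number"}},"required":["dr","translation","jaw"]}

```bash
mkdir -p pics; ls
python3 - <<'E'
from workcell import manip, optics
import cv2,pickle
o=manip.get_obs(); print(o)
d={}
for n in ("scene","side","wrist"):
    c=optics.camera(n); d[n]=c
    cv2.imwrite(f"pics/{n}0.png",c["color"][:,:,::-1]); print(n,c["mtx"].tolist(),c["R"].round(3).tolist(),c["t"].round(3).tolist())
pickle.dump(d,open("d0.pkl","wb"))
E
```

```text
pics
{'clock': 0.0, 'joint_pos': array([-1.32259339,  0.33288971, -0.06470724,  1.4609586 ,  0.0216362 ,
        1.34991032, -0.08850498]), 'joint_velocities': array([-1.07309593e-04,  9.07078357e-05,  2.11509206e-04, -1.97000390e-03,
        5.40807764e-04, -6.00326134e-04,  2.72441821e-03]), 'tau': array([-4.37143699e-04, -6.25436139e+01,  4.88545094e-02, -3.91608024e+01,
        1.62189861e-02,  9.83559410e-03, -6.10736890e-06]), 'position': array([0.16710078, 0.60184624, 0.23049658]), 'ee_rot': array([ 1.34972636e-01,  9.90849054e-01, -7.33041199e-04, -4.84588659e-05]), 'ft_force': array([ 0.81034374, -0.41056928, -0.51637624]), 'torque': array([ 0.04898215, -0.02703423, -0.02477882]), 'grasp_force': 0.0, 'grip_width': 0.9977519977238956}
scene [[399.34431421947215, 0.0, 252.21751683956631], [0.0, 399.34431421947215, 190.46104636246164], [0.0, 0.0, 1.0]] [[-0.575, 0.818, -0.005], [0.646, 0.45, -0.616], [-0.502, -0.357, -0.788]] [0.258, -0.212, 1.617]
side [[410.80536183663565, 0.0, 254.86831803233594], [0.0, 410.80536183663565, 194.89358344250516], [0.0, 0.0, 1.0]] [[0.965, -0.263, -0.001], [-0.168, -0.614, -0.771], [0.202, 0.744, -0.637]] [-0.457, 0.195, 1.18]
wrist [[289.6325596298547, 0.0, 253.53366959467482], [0.0, 289.6325596298547, 191.50643317917982], [0.0, 0.0, 1.0]] [[0.268, 0.964, -0.001], [0.917, -0.254, 0.307], [0.295, -0.083, -0.952]] [-0.624, -0.04, 0.381]
```

Run:
```python
import cv2
a=cv2.imread("pics/scene0.png");b=cv2.imread("pics/side0.png")
cv2.imwrite("pics/s1.png",cv2.resize(a,(796,597),interpolation=cv2.INTER_CUBIC));cv2.imwrite("pics/s2.png",cv2.resize(b,(796,597),interpolation=cv2.INTER_CUBIC))
```

```text
(no output)
```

View pics/s1.png

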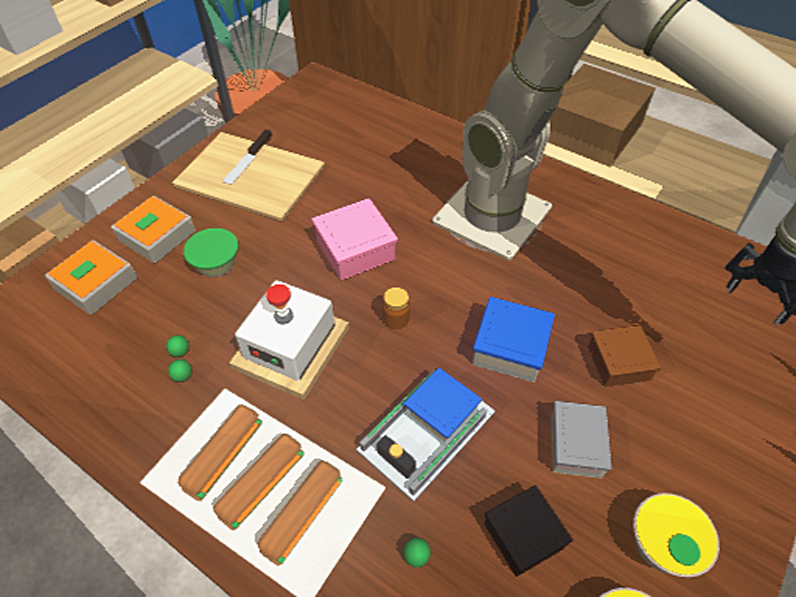

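View pics/s2.png

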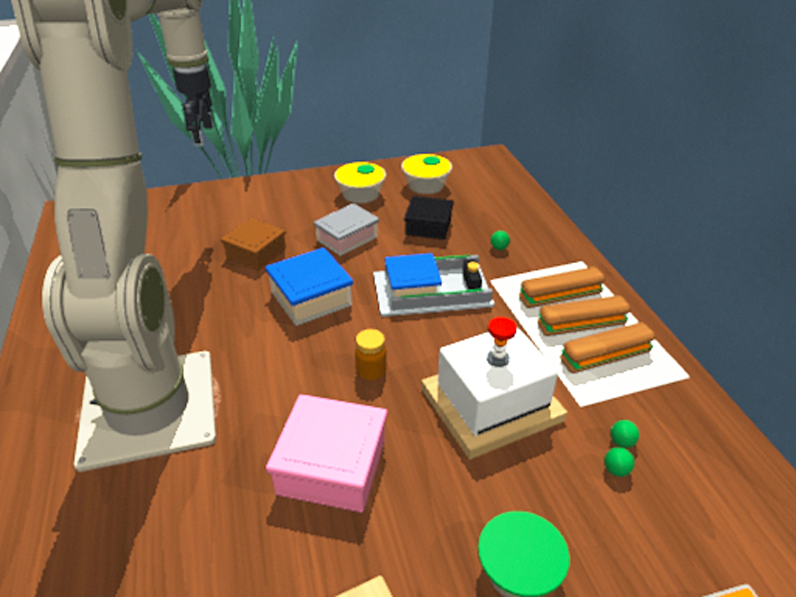

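The scene picture (796x597 scale) shows two blue-lidded boxes: A at (515,335), standing alone and larger, and B at (443,402), in the dock between green-stripped rails. B is the smaller and stands on the dock, so it is the one meant. The pump's red plunger is at (279,295). In the side view B is at (413,270), the port at (472,272) and the plunger at (502,328).

```bash
cat > h.py <<'E'
import numpy as np,cv2
def ray(c,px):
    d=c["R"].T@np.linalg.inv(c["mtx"])@np.array([px[0],px[1],1.]); return -c["R"].T@c["t"],d
def plane(c,px,z):
    o,d=ray(c,px); return o+d*(z-o[2])/d[2]
def proj(c,X):
    p=c["mtx"]@(c["R"]@np.asarray(X,float)+c["t"]); return p[:2]/p[2]
def tri(c1,p1,c2,p2):
    A=[];b=[]
    for c,p in((c1,p1),(c2,p2)):
        o,d=ray(c,p);d=d/np.linalg.norm(d);M=np.eye(3)-np.outer(d,d);A.append(M);b.append(M@o)
    return np.linalg.lstsq(np.vstack(A),np.hstack(b),rcond=None)[0]
def blobs(m,amin=25):
    cs,_=cv2.findContours(m,cv2.RETR_EXTERNAL,cv2.CHAIN_APPROX_NONE)
    return sorted([c for c in cs if cv2.contourArea(c)>amin],key=cv2.contourArea,reverse=True)
E
python3 - <<'E'
from h import *
import pickle
d=pickle.load(open("d0.pkl","rb"))
for n in("scene","side"):
    c=d[n];hsv=cv2.cvtColor(c["color"],cv2.COLOR_RGB2HSV)
    m=cv2.inRange(hsv,(103,150,70),(120,255,255))
    for k in blobs(m,150)[:6]:
        q=cv2.boxPoints(cv2.minAreaRect(k)); ap=cv2.approxPolyDP(k,0.04*cv2.arcLength(k,True),True)[:,0]
        M=cv2.moments(k);ce=(M['m10']/M['m00'],M['m01']/M['m00'])
        print(n,"blue",cv2.contourArea(k),np.round(ce,1),ap.tolist(),[plane(c,p,.066)[:2].round(3).tolist() for p in ap], plane(c,ce,.066)[:2].round(4))
    m=cv2.inRange(hsv,(0,190,90),(4,255,255))|cv2.inRange(hsv,(174,190,90),(180,255,255))
    for k in blobs(m,25)[:4]:
        print(n,"red",cv2.contourArea(k),cv2.boundingRect(k),np.array(cv2.fitEllipse(k)[0]).round(1))
s=d["scene"]["color"][225:330,220:330];t=d["side"]["color"][150:210,230:325]
# crops
S=cv2.resize(s,None,fx=5,fy=5,interpolation=cv2.INTER_CUBIC);T=cv2.resize(t,None,fx=8,fy=8,interpolation=cv2.INTER_CUBIC)
cv2.imwrite("pics/c1.png",S[:,:,::-1]);cv2.imwrite("pics/c2.png",T[:,:,::-1])
E
```

```text
scene blue 1566.0 [330.6 213.8] [[315, 191], [305, 225], [347, 237], [356, 202]] [[0.289, 0.151], [0.428, 0.193], [0.391, 0.324], [0.251, 0.286]] [0.3422 0.2394]
scene blue 1130.5 [284.3 258.4] [[281, 237], [260, 260], [287, 281], [309, 256]] [[0.51, 0.154], [0.614, 0.145], [0.625, 0.248], [0.518, 0.26]] [0.5676 0.2026]
scene blue 954.5 [111.6  16.4] [[124, 0], [92, 8], [101, 31], [112, 36], [130, 25]] [[-0.273, -1.365], [-0.115, -1.442], [0.014, -1.228], [0.014, -1.149], [-0.109, -1.15]] [-0.1145 -1.2906]
scene red 118.0 (172, 183, 14, 12) [178.5 188.6]
side blue 1142.5 [198.2 177. ] [[226, 180], [208, 159], [171, 171], [187, 195]] [[0.428, 0.198], [0.392, 0.335], [0.256, 0.298], [0.291, 0.154]] [0.3407 0.239 ]
side blue 612.0 [265.2 174.1] [[278, 164], [248, 166], [252, 185], [283, 182]] [[0.623, 0.24], [0.519, 0.256], [0.504, 0.149], [0.608, 0.137]] [0.563  0.1951]
side red 174.5 (314, 204, 18, 15) [322.7 211. ]
```

View pics/c1.png

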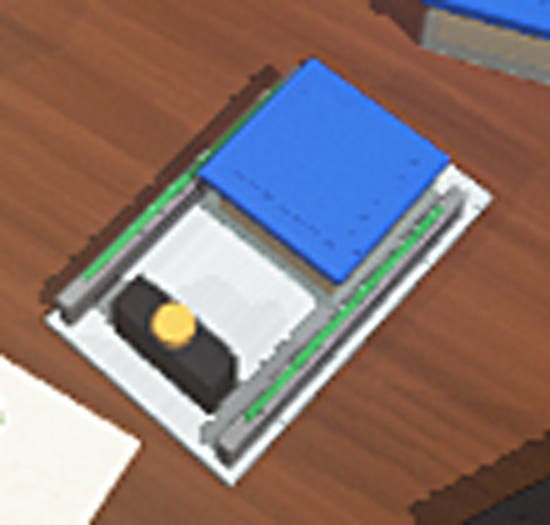

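View pics/c2.png

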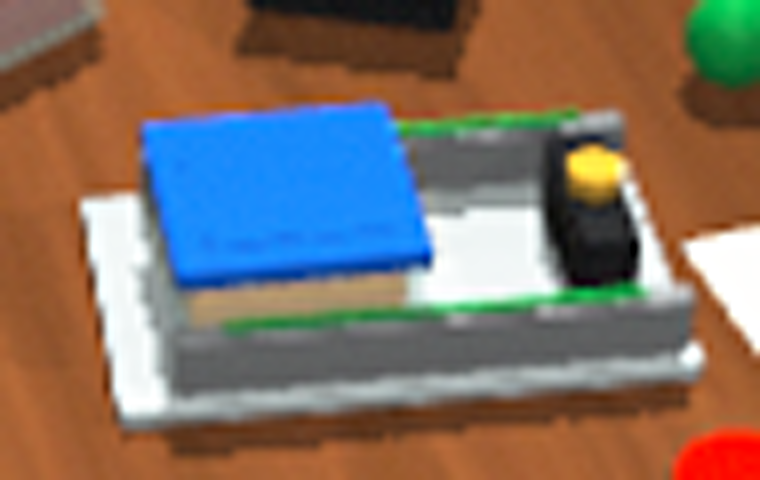

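Run:
```python
from h import *
import pickle
from scipy.spatial.transform import Rotation as Ro
d=pickle.load(open("d0.pkl","rb"));s,t=d["scene"],d["side"]
S=lambda x,y:(220+x/5-.4,225+y/5-.4);T=lambda x,y:(230+x/8-.44,150+y/8-.44)
for p in((45,318),(233,484),(492,197)):print("plate scene",plane(s,S(*p),.01).round(4))
for p in((122,420),(700,357),(82,203)):print("plate side",plane(t,T(*p),.01).round(4))
print("lid corners tri")
for a,b in(((314,60),(182,278)),((200,173),(430,264)),((340,282),(382,106)),((450,158),(145,125))):
    X=tri(s,S(*a),t,T(*b));print(X.round(4))
print("nub",tri(s,S(173,318),t,T(597,155)).round(4))
print("port face top edge",[plane(s,S(*p),.052).round(4)[:2] for p in((138,277),(237,357))])
print("plunger",tri(s,(178.8,188.2),t,(322.5,210.5)).round(4))
for p in((s,(178.8,188.2)),(t,(322.5,210.5))):
    for z in(.18,.19,.2):print(z,plane(*p,z).round(4)[:2])
R=Ro.from_quat([.134973,.990849,-.000733,0]).as_matrix();print(R.round(3))
```

```text
plate scene [0.7222 0.1049 0.01  ]
plate scene [0.7413 0.2547 0.01  ]
plate scene [0.4961 0.2866 0.01  ]
plate side [0.4755 0.1352 0.01  ]
plate side [0.7235 0.1101 0.01  ]
plate side [0.4951 0.2864 0.01  ]
lid corners tri
[0.5061 0.1557 0.064 ]
[0.6102 0.1411 0.0603]
[0.6238 0.2495 0.0645]
[0.5181 0.2613 0.0664]
nub [0.6996 0.1838 0.0693]
port face top edge [array([0.684 , 0.1476]), array([0.6918, 0.2231])]
plunger [ 0.6114 -0.1579  0.1928]
0.18 [ 0.6044 -0.1659]
0.19 [ 0.6095 -0.1594]
0.2 [ 0.6146 -0.1529]
0.18 [ 0.6187 -0.1453]
0.19 [ 0.6134 -0.1554]
0.2 [ 0.6081 -0.1656]
[[-0.964  0.267 -0.   ]
 [ 0.267  0.964 -0.001]
 [-0.    -0.001 -1.   ]]
```

jog_arm(
  dr=[
    [0, 0, 0],
    [0, 0, 0],
    [0, 0, 0],
    [0, 0, 0],
    [0, 0, 0],
    [0, 0, 0],
    [0, 0, 0],
    [0, 0, 0],
    [0, 0, 0],
    [0, 0, 0],
  ],
  translation=[
    [-0.81, -0.58, 0],
    [-0.81, -0.58, 0],
    [-0.81, -0.58, 0],
    [-0.81, -0.58, 0],
    [-0.81, -0.58, 0],
    [-0.81, -0.58, 0],
    [-0.81, -0.58, 0],
    [-0.81, -0.58, 0],
    [-0.81, -0.58, 0],
    [-0.81, -0.58, 0],
  ],
  jaw=[0, 0, 0, 0, 0, 0, 0, 0, 0, 0],
  squeeze=40,
)

```text
clock: 1.15
position: [0.324, 0.4074, 0.2311]
ee_rot: [0.135, 0.991, -0.0, -0.0]
ft_force: [-0.1, 0.4, -0.6]
grip_width: 0.001
grasp_force: 0.0
```

jog_arm(
  dr=[
    [0, 0, 0],
    [0, 0, 0],
    [0, 0, 0],
    [0, 0, 0],
    [0, 0, 0],
    [0, 0, 0],
    [0, 0, 0],
    [0, 0, 0],
    [0, 0, 0],
    [0, 0, 0],
  ],
  translation=[
    [-0.81, -0.58, 0],
    [-0.81, -0.58, 0],
    [-0.81, -0.58, 0],
    [-0.81, -0.58, 0],
    [-0.81, -0.58, 0],
    [-0.81, -0.58, 0],
    [-0.81, -0.58, 0],
    [-0.81, -0.58, 0],
    [-0.81, -0.58, 0],
    [-0.81, -0.58, 0],
  ],
  jaw=[0, 0, 0, 0, 0, 0, 0, 0, 0, 0],
)

```text
clock: 2.15
position: [0.4802, 0.2135, 0.2312]
ee_rot: [0.135, 0.991, -0.0, -0.0]
ft_force: [1.3, 0.0, 0.4]
grip_width: -0.002
grasp_force: 0.0
```

jog_arm(
  dr=[
    [0, 0, -0.7],
    [0, 0, -0.7],
    [0, 0, -0.7],
    [0, 0, 0],
  ],
  translation=[
    [0, 0, 0.6],
    [0, 0, 0.6],
    [0, 0, 0.6],
    [0, 0, 0],
  ],
  jaw=[0, 0, 0, 0],
)

```text
clock: 2.55
position: [0.4787, 0.2139, 0.1843]
ee_rot: [0.062, 0.998, -0.001, -0.001]
ft_force: [-0.2, -0.0, -0.3]
grip_width: 0.002
grasp_force: 0.0
```

Run:
```python
from h import *
from workcell import manip,optics
from scipy.spatial.transform import Rotation as Ro
o=manip.get_obs();print(o["clock"],o["position"].round(4),o["ft_force"].round(2),o["grip_width"]);print(Ro.from_quat(o["ee_rot"]).as_matrix().round(3))
w=optics.camera("wrist");s=optics.camera("scene")
a=w["color"][:,:,::-1];b=s["color"][:,:,::-1]
cv2.imwrite("pics/w1.png",np.vstack([cv2.resize(a,(400,300)),cv2.resize(b[190:340,200:400],(400,300))]))
```

```text
2.55 [0.4787 0.2139 0.1843] [-0.17 -0.01 -0.33] 0.002063285886425963
[[-0.992  0.123 -0.003]
 [ 0.123  0.992 -0.002]
 [ 0.003 -0.002 -1.   ]]
```

View pics/w1.png

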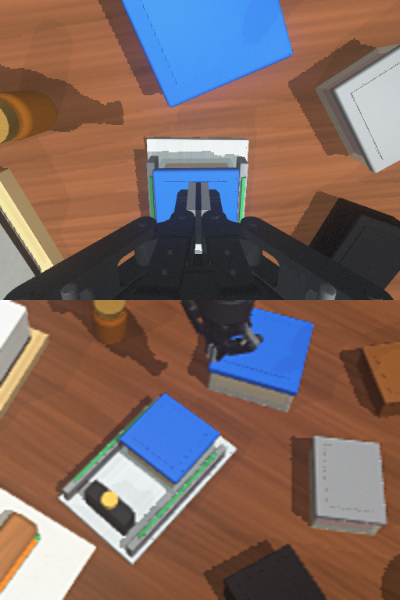

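The wrist half shows the box (lid 155-240, 168-220) square to the tool, with the shut fingers centred on it at column 197. The scene half shows the gripper behind the box's near face with the way down free.

jog_arm(
  dr=[
    [0, 0, 0],
    [0, 0, 0],
    [0, 0, 0],
    [0, 0, 0],
    [0, 0, 0],
    [0, 0, 0],
    [0, 0, 0],
    [0, 0, 0],
    [0, 0, 0],
    [0, 0, 0],
  ],
  translation=[
    [0, 0, 0.7],
    [0, 0, 0.7],
    [0, 0, 0.7],
    [0, 0, 0.7],
    [0, 0, 0.7],
    [0, 0, 0.7],
    [0, 0, 0.7],
    [0, 0, 0.7],
    [0, 0, 0.5],
    [0, 0, 0],
  ],
  jaw=[0, 0, 0, 0, 0, 0, 0, 0, 0, 0],
)

```text
clock: 3.65
position: [0.4793, 0.2143, 0.033]
ee_rot: [0.062, 0.998, -0.0, -0.001]
ft_force: [0.4, -0.5, 0.3]
grip_width: -0.002
grasp_force: 0.0
```

jog_arm(
  dr=[
    [0, 0, 0],
    [0, 0, 0],
    [0, 0, 0],
    [0, 0, 0],
    [0, 0, 0],
    [0, 0, 0],
  ],
  translation=[
    [-0.12, 0, 0],
    [-0.12, 0, 0],
    [-0.12, 0, 0],
    [-0.12, 0, 0],
    [-0.12, 0, 0],
    [0, 0, 0],
  ],
  jaw=[0, 0, 0, 0, 0, 0],
)

```text
clock: 4.25
position: [0.4952, 0.2125, 0.0339]
ee_rot: [0.062, 0.998, 0.0, 0.0]
ft_force: [-0.7, 0.8, -0.1]
grip_width: 0.004
grasp_force: 0.0
```

jog_arm(
  dr=[
    [0, 0, 0],
    [0, 0, 0],
    [0, 0, 0],
    [0, 0, 0],
  ],
  translation=[
    [-0.08, 0, 0],
    [-0.08, 0, 0],
    [-0.08, 0, 0],
    [-0.08, 0, 0],
  ],
  jaw=[0, 0, 0, 0],
)

```text
clock: 4.65
position: [0.5022, 0.2119, 0.0337]
ee_rot: [0.062, 0.998, 0.0, -0.001]
ft_force: [-3.9, 0.3, 2.0]
grip_width: 0.0
grasp_force: 1.8
```

jog_arm(
  dr=[
    [0, 0, 0],
    [0, 0, 0],
    [0, 0, 0],
    [0, 0, 0],
    [0, 0, 0],
    [0, 0, 0],
    [0, 0, 0],
    [0, 0, 0],
  ],
  translation=[
    [-0.08, 0, 0],
    [-0.08, 0, 0],
    [-0.1, 0, 0],
    [-0.1, 0, 0],
    [-0.12, 0, 0],
    [-0.12, 0, 0],
    [-0.12, 0, 0],
    [-0.12, 0, 0],
  ],
  jaw=[0, 0, 0, 0, 0, 0, 0, 0],
)

```text
clock: 5.45
position: [0.5238, 0.2089, 0.0337]
ee_rot: [0.062, 0.998, -0.0, -0.0]
ft_force: [-2.4, -0.7, 0.9]
grip_width: 0.002
grasp_force: 1.3
```

jog_arm(
  dr=[
    [0, 0, 0],
    [0, 0, 0],
    [0, 0, 0],
    [0, 0, 0],
    [0, 0, 0],
    [0, 0, 0],
    [0, 0, 0],
    [0, 0, 0],
  ],
  translation=[
    [-0.12, 0, 0],
    [-0.12, 0, 0],
    [-0.12, 0, 0],
    [-0.12, 0, 0],
    [-0.12, 0, 0],
    [-0.12, 0, 0],
    [-0.12, 0, 0],
    [-0.12, 0, 0],
  ],
  jaw=[0, 0, 0, 0, 0, 0, 0, 0],
)

```text
clock: 6.25
position: [0.5476, 0.206, 0.0338]
ee_rot: [0.062, 0.998, 0.0, 0.0]
ft_force: [-2.1, -0.2, -0.6]
grip_width: -0.005
grasp_force: 1.0
```

jog_arm(
  dr=[
    [0, 0, 0],
    [0, 0, 0],
    [0, 0, 0],
    [0, 0, 0],
    [0, 0, 0],
  ],
  translation=[
    [-0.08, 0, 0],
    [-0.08, 0, 0],
    [-0.08, 0, 0],
    [-0.08, 0, 0],
    [-0.08, 0, 0],
  ],
  jaw=[0, 0, 0, 0, 0],
)

```text
clock: 6.75
position: [0.5574, 0.2048, 0.0338]
ee_rot: [0.062, 0.998, 0.0, -0.0]
ft_force: [-1.9, 0.4, -1.0]
grip_width: -0.0
grasp_force: 0.9
```

jog_arm(
  dr=[
    [0, 0, 0],
    [0, 0, 0],
    [0, 0, 0],
  ],
  translation=[
    [-0.06, 0, 0],
    [-0.06, 0, 0],
    [-0.06, 0, 0],
  ],
  jaw=[0, 0, 0],
)

```text
clock: 7.05
position: [0.5618, 0.2042, 0.0338]
ee_rot: [0.062, 0.998, 0.0, -0.0]
ft_force: [-2.3, -0.2, 0.1]
grip_width: -0.005
grasp_force: 0.9
```

jog_arm(
  dr=[
    [0, 0, 0],
    [0, 0, 0],
  ],
  translation=[
    [-0.06, 0, 0],
    [-0.06, 0, 0],
  ],
  jaw=[0, 0],
)

```text
clock: 7.25
position: [0.5648, 0.2039, 0.0338]
ee_rot: [0.062, 0.998, 0.0, -0.0]
ft_force: [-0.8, 0.1, -1.1]
grip_width: -0.0
grasp_force: 0.9
```

jog_arm(
  dr=[
    [0, 0, 0],
    [0, 0, 0],
  ],
  translation=[
    [-0.06, 0, 0],
    [-0.06, 0, 0],
  ],
  jaw=[0, 0],
)

```text
clock: 7.45
position: [0.5651, 0.204, 0.0337]
ee_rot: [0.062, 0.998, -0.0, -0.003]
ft_force: [-21.5, -0.5, 16.6]
grip_width: -0.0
grasp_force: 10.6
```

jog_arm(
  dr=[
    [0, 0, 0],
    [0, 0, 0],
  ],
  translation=[
    [-0.04, 0, 0],
    [-0.04, 0, 0],
  ],
  jaw=[0, 0],
)

```text
clock: 7.65
position: [0.5652, 0.2041, 0.0337]
ee_rot: [0.061, 0.998, -0.0, -0.005]
ft_force: [-29.7, 0.2, 22.8]
grip_width: 0.0
grasp_force: 14.9
```

jog_arm(
  dr=[
    [0, 0, 0],
    [0, 0, 0],
  ],
  translation=[
    [-0.04, 0, 0],
    [-0.04, 0, 0],
  ],
  jaw=[0, 0],
)

```text
clock: 7.85
position: [0.5652, 0.2045, 0.0332]
ee_rot: [0.061, 0.998, -0.0, -0.007]
ft_force: [-38.3, -1.3, 26.5]
grip_width: 0.004
grasp_force: 19.0
```

Felt a hard stop: the TCP held at x = 0.565 while the force rose from 2 N to 38 N. Next I back off, lift and check the picture.

jog_arm(
  dr=[
    [0, 0, 0],
    [0, 0, 0],
    [0, 0, 0],
    [0, 0, 0],
    [0, 0, 0],
    [0, 0, 0],
  ],
  translation=[
    [0.08, 0, 0],
    [0.08, 0, 0],
    [0.12, 0, 0],
    [0.2, 0, 0],
    [0.3, 0, 0],
    [0.2, 0, 0],
  ],
  jaw=[0, 0, 0, 0, 0, 0],
)

```text
clock: 8.45
position: [0.5469, 0.2061, 0.0339]
ee_rot: [0.062, 0.998, 0.0, 0.0]
ft_force: [0.6, 1.2, 0.5]
grip_width: 0.002
grasp_force: 0.0
```

jog_arm(
  dr=[
    [0, 0, 0],
    [0, 0, 0],
    [0, 0, 0],
    [0, 0, 0],
    [0, 0, 0],
    [0, 0, 0],
    [0, 0, 0],
    [0, 0, 0],
    [0, 0, 0],
    [0, 0, 0],
  ],
  translation=[
    [0, 0, -0.8],
    [0, 0, -0.8],
    [0, 0, -0.8],
    [0, 0, -0.8],
    [0, 0, -0.8],
    [0, 0, -0.8],
    [0, 0, -0.8],
    [0, 0, -0.8],
    [0, 0, -0.8],
    [0, 0, 0],
  ],
  jaw=[0, 0, 0, 0, 0, 0, 0, 0, 0, 0],
)

```text
clock: 9.45
position: [0.5484, 0.2065, 0.2167]
ee_rot: [0.062, 0.998, 0.001, 0.002]
ft_force: [1.1, -0.2, -1.0]
grip_width: 0.001
grasp_force: 0.0
```

Run:
```python
from h import *
from workcell import manip,optics
import pickle
from scipy.spatial.transform import Rotation as Ro
o=manip.get_obs();print(o["clock"],o["position"].round(4),o["ft_force"].round(2));R=Ro.from_quat(o["ee_rot"]).as_matrix();print(R.round(3))
d={n:optics.camera(n) for n in("scene","side")};pickle.dump(d,open("d1.pkl","wb"))
s,t=d["scene"]["color"],d["side"]["color"]
A=cv2.resize(s[225:330,220:330],(550,525),interpolation=cv2.INTER_CUBIC)[:,:,::-1][60:500]
B=cv2.resize(t[150:220,240:340],(550,385),interpolation=cv2.INTER_CUBIC)[:,:,::-1]
cv2.imwrite("pics/b.png",cv2.resize(np.hstack([A[:385],B]),(800,280)))
```

```text
9.45 [0.5484 0.2065 0.2167] [ 1.1  -0.2  -1.03]
[[-0.992  0.124  0.004]
 [ 0.124  0.992  0.002]
 [-0.004  0.003 -1.   ]]
```

View pics/b.png

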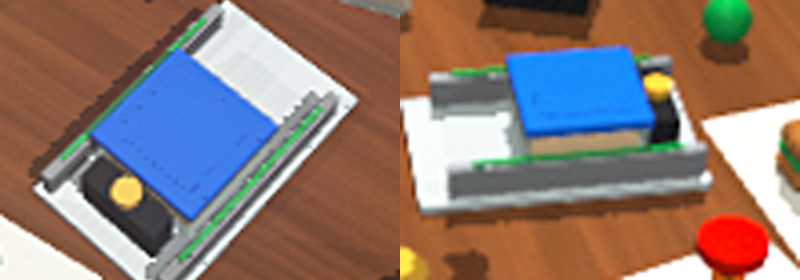

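Run:
```python
from h import *
import pickle
u=np.array([.9923,-.1236]);n=np.array([.1236,.9923]);C=np.array([.6087,.196])
for f in("d0.pkl","d1.pkl"):
  d=pickle.load(open(f,"rb"))
  for nm in("scene","side"):
    c=d[nm];im=c["color"].astype(np.float32)
    def prof(z,lat,lo,hi):
        a=np.arange(lo,hi,.0005);P=np.array([proj(c,[*(C+u*k+n*lat),z]) for k in a],np.float32)
        return a,cv2.remap(im,P[:,:1],P[:,1:],cv2.INTER_LINEAR)[:,0]
    r=[]
    for lat in(-.03,-.02,0.02,.03):
        a,v=prof(.066,lat,-.13,.11);b=(v[:,2]-v[:,0]>90)
        a2,v2=prof(.052,lat,.04,.12);k=v2.max(1)<75
        i=np.where(k)[0]
        r.append([a[b].min(),a[b].max(),a2[i].min() if len(i) else 9,a2[i].max() if len(i) else 9])
    print(f,nm,"rows lat: lid near, lid far, port face, port back\n",np.round(np.array(r)*1000,1))
```

```text
d0.pkl scene rows lat: lid near, lid far, port face, port back
 [[-97.5  11.   80.  111. ]
 [-98.   11.   79.5 114. ]
 [-98.5  10.5  79.5 113.5]
 [-98.   10.5  80.5 114.5]]
d0.pkl side rows lat: lid near, lid far, port face, port back
 [[ -99.5   10.5   65.   100.5]
 [-100.5   11.    66.   100.5]
 [-100.    11.    73.    82. ]
 [-100.5   11.    75.5   90.5]]
d1.pkl scene rows lat: lid near, lid far, port face, port back
 [[-32.5  76.   79.  111. ]
 [-32.5  76.5  78.  114. ]
 [-32.5  76.5  78.5 114. ]
 [-32.   76.5  79.  114.5]]
d1.pkl side rows lat: lid near, lid far, port face, port back
 [[ -34.5   76.5   85.   100. ]
 [ -34.    76.    84.   100.5]
 [ -34.    77.5 9000.  9000. ]
 [ -34.5   78.    84.5   90.5]]
```

The picture (left half: lid edge at (90,135)-(190,218) against the black port) shows the box up against the port. The profiles give a parallel 65.5 mm slide and the lid edge within blur of the rubber, so it is home. Next is the pump.

jog_arm(
  dr=[
    [0, 0, 0],
    [0, 0, 0],
    [0, 0, 0],
    [0, 0, 0],
    [0, 0, 0],
    [0, 0, 0],
    [0, 0, 0],
    [0, 0, 0],
  ],
  translation=[
    [-0.27, -0.88, -0.1],
    [-0.27, -0.88, -0.1],
    [-0.27, -0.88, -0.1],
    [-0.27, -0.88, -0.1],
    [-0.27, -0.88, -0.1],
    [-0.27, -0.88, -0.1],
    [-0.27, -0.88, -0.1],
    [-0.27, -0.88, -0.1],
  ],
  jaw=[0, 0, 0, 0, 0, 0, 0, 0],
)

```text
clock: 10.35
position: [0.5786, 0.0238, 0.2326]
ee_rot: [0.062, 0.998, -0.0, -0.001]
ft_force: [-0.2, -0.1, 0.2]
grip_width: 0.002
grasp_force: 0.0
```

jog_arm(
  dr=[
    [0, 0, 0],
    [0, 0, 0],
    [0, 0, 0],
    [0, 0, 0],
    [0, 0, 0],
    [0, 0, 0],
    [0, 0, 0],
    [0, 0, 0],
    [0, 0, 0],
    [0, 0, 0],
  ],
  translation=[
    [-0.27, -0.88, 0],
    [-0.27, -0.88, 0],
    [-0.27, -0.88, 0],
    [-0.27, -0.88, 0],
    [-0.27, -0.88, 0],
    [-0.27, -0.88, 0],
    [-0.27, -0.88, 0],
    [-0.27, -0.88, 0],
    [0, 0, 0],
    [0, 0, 0],
  ],
  jaw=[0, 0, 0, 0, 0, 0, 0, 0, 0, 0],
)

```text
clock: 11.35
position: [0.6104, -0.1566, 0.2326]
ee_rot: [0.063, 0.998, 0.0, -0.001]
ft_force: [0.4, 0.1, -0.3]
grip_width: -0.001
grasp_force: 0.0
```

Run:
```python
from h import *
from workcell import manip,optics
import pickle
from scipy.spatial.transform import Rotation as Ro
o=manip.get_obs();print(o["clock"],o["position"].round(4),o["ft_force"].round(2));R=Ro.from_quat(o["ee_rot"]).as_matrix();print(R.round(3))
d={n:optics.camera(n) for n in("scene","side","wrist")};pickle.dump(d,open("d2.pkl","wb"))
d1=pickle.load(open("d1.pkl","rb"))
pts={}
for n in("scene","side","wrist"):
    c=d[n] if n=="wrist" else d1[n];hsv=cv2.cvtColor(c["color"],cv2.COLOR_RGB2HSV)
    m=cv2.inRange(hsv,(0,190,60),(5,255,255))|cv2.inRange(hsv,(174,190,60),(180,255,255))
    k=blobs(m,60)[0];x,y,w,h=cv2.boundingRect(k)
    # disc: left/right extremes at mid-thickness; x-centre from box
    print(n,(x,y,w,h),np.array(cv2.fitEllipse(k)[0]).round(1)); pts[n]=(x+(w-1)/2,y+(h-1)/2)
# box centre ~ disc mid-thickness centre
X=tri(d1["scene"],pts["scene"],d1["side"],pts["side"]);print("head centre (mid-thickness)",X.round(4))
s,t=d["scene"]["color"],d["side"]["color"]
A=cv2.resize(s[150:260,130:240],(400,400),interpolation=cv2.INTER_CUBIC);B=cv2.resize(t[150:290,260:400],(400,400),interpolation=cv2.INTER_CUBIC)
cv2.imwrite("pics/p.png",np.hstack([A,B])[:,:,::-1])
```

```text
11.35 [ 0.6104 -0.1566  0.2326] [ 0.45  0.06 -0.28]
[[-0.992  0.125 -0.002]
 [ 0.125  0.992  0.   ]
 [ 0.002  0.    -1.   ]]
scene (172, 183, 14, 12) [178.5 188.6]
side (314, 204, 18, 15) [322.6 210.7]
wrist (227, 222, 37, 20) [244.2 231.6]
head centre (mid-thickness) [ 0.6118 -0.1586  0.1914]
```

View pics/p.png

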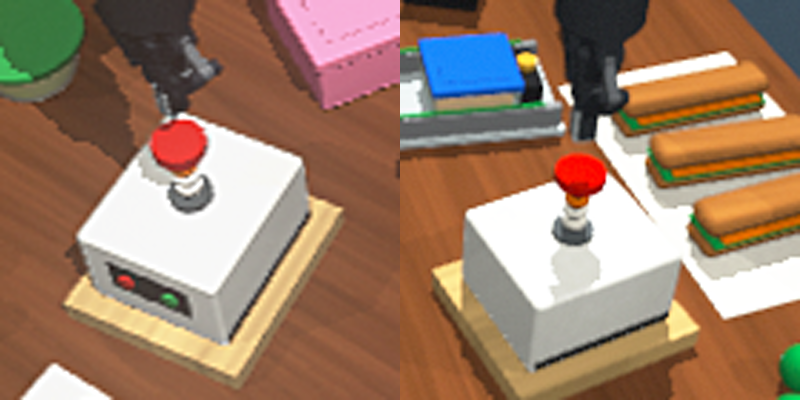

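The tips (left (172,105), right (585,125)) hang over the red head (left (180,145), right (580,178)). I descend gently to feel for contact.

jog_arm(
  dr=[
    [0, 0, 0],
    [0, 0, 0],
    [0, 0, 0],
    [0, 0, 0],
    [0, 0, 0],
  ],
  translation=[
    [0, -0.06, 0.36],
    [0, 0, 0.36],
    [0, 0, 0.3],
    [0, 0, 0.1],
    [0, 0, 0],
  ],
  jaw=[0, 0, 0, 0, 0],
)

```text
clock: 12.0
position: [0.6104, -0.158, 0.2051]
ee_rot: [0.062, 0.998, 0.0, -0.0]
ft_force: [-0.4, 0.8, 0.1]
grip_width: 0.003
grasp_force: 0.0
```

jog_arm(
  dr=[
    [0, 0, 0],
    [0, 0, 0],
  ],
  translation=[
    [0, 0, 0.08],
    [0, 0, 0],
  ],
  jaw=[0, 0],
)

```text
clock: 12.2
position: [0.6108, -0.1581, 0.2038]
ee_rot: [0.062, 0.998, 0.0, 0.0]
ft_force: [1.0, 0.4, -0.7]
grip_width: -0.004
grasp_force: 0.0
```

jog_arm(
  dr=[
    [0, 0, 0],
    [0, 0, 0],
  ],
  translation=[
    [0, 0, 0.08],
    [0, 0, 0],
  ],
  jaw=[0, 0],
)

```text
clock: 12.4
position: [0.6106, -0.1581, 0.2016]
ee_rot: [0.062, 0.998, 0.0, -0.0]
ft_force: [0.2, 0.1, 0.2]
grip_width: -0.004
grasp_force: 0.0
```

jog_arm(
  dr=[
    [0, 0, 0],
    [0, 0, 0],
  ],
  translation=[
    [0, 0, 0.08],
    [0, 0, 0],
  ],
  jaw=[0, 0],
)

```text
clock: 12.6
position: [0.6106, -0.1581, 0.1995]
ee_rot: [0.062, 0.998, 0.0, -0.0]
ft_force: [0.0, -0.5, 0.1]
grip_width: -0.007
grasp_force: 0.0
```

jog_arm(
  dr=[
    [0, 0, 0],
    [0, 0, 0],
  ],
  translation=[
    [0, 0, 0.06],
    [0, 0, 0],
  ],
  jaw=[0, 0],
)

```text
clock: 12.8
position: [0.6106, -0.1581, 0.1981]
ee_rot: [0.062, 0.998, 0.0, -0.0]
ft_force: [-0.5, -0.6, -0.2]
grip_width: 0.002
grasp_force: 0.0
```

jog_arm(
  dr=[
    [0, 0, 0],
    [0, 0, 0],
  ],
  translation=[
    [0, 0, 0.06],
    [0, 0, 0],
  ],
  jaw=[0, 0],
)

```text
clock: 13.0
position: [0.6106, -0.158, 0.1966]
ee_rot: [0.062, 0.998, 0.0, -0.0]
ft_force: [0.2, 0.2, 0.9]
grip_width: 0.004
grasp_force: 0.0
```

jog_arm(
  dr=[
    [0, 0, 0],
    [0, 0, 0],
  ],
  translation=[
    [0, 0, 0.06],
    [0, 0, 0],
  ],
  jaw=[0, 0],
)

```text
clock: 13.2
position: [0.6108, -0.1582, 0.1956]
ee_rot: [0.062, 0.998, 0.0, 0.0]
ft_force: [-1.4, 0.2, 4.6]
grip_width: -0.002
grasp_force: 2.4
```

jog_arm(
  dr=[
    [0, 0, 0],
    [0, 0, 0],
  ],
  translation=[
    [0, 0, 0.06],
    [0, 0, 0],
  ],
  jaw=[0, 0],
)

```text
clock: 13.4
position: [0.6108, -0.1581, 0.1943]
ee_rot: [0.062, 0.998, 0.0, 0.0]
ft_force: [-1.9, 1.6, 7.0]
grip_width: 0.0
grasp_force: 3.2
```

jog_arm(
  dr=[
    [0, 0, 0],
    [0, 0, 0],
    [0, 0, 0],
    [0, 0, 0],
    [0, 0, 0],
    [0, 0, 0],
    [0, 0, 0],
    [0, 0, 0],
    [0, 0, 0],
    [0, 0, 0],
  ],
  translation=[
    [0, 0, 0.1],
    [0, 0, 0.1],
    [0, 0, 0.1],
    [0, 0, 0.1],
    [0, 0, 0.1],
    [0, 0, 0.1],
    [0, 0, 0.1],
    [0, 0, 0.1],
    [0, 0, 0.1],
    [0, 0, 0],
  ],
  jaw=[0, 0, 0, 0, 0, 0, 0, 0, 0, 0],
)

```text
clock: 14.4
position: [0.6108, -0.1581, 0.1713]
ee_rot: [0.062, 0.998, 0.0, 0.0]
ft_force: [-1.3, 0.2, 5.5]
grip_width: -0.002
grasp_force: 2.4
```

jog_arm(
  dr=[
    [0, 0, 0],
    [0, 0, 0],
    [0, 0, 0],
    [0, 0, 0],
  ],
  translation=[
    [0, 0, 0.08],
    [0, 0, 0.08],
    [0, 0, 0],
    [0, 0, 0],
  ],
  jaw=[0, 0, 0, 0],
)

```text
clock: 14.8
position: [0.6108, -0.1582, 0.1679]
ee_rot: [0.062, 0.998, 0.0, 0.0]
ft_force: [-3.5, 2.1, 8.5]
grip_width: -0.004
grasp_force: 4.2
```

jog_arm(
  dr=[
    [0, 0, 0],
    [0, 0, 0],
    [0, 0, 0],
    [0, 0, 0],
  ],
  translation=[
    [0, 0, 0.08],
    [0, 0, 0.08],
    [0, 0, 0],
    [0, 0, 0],
  ],
  jaw=[0, 0, 0, 0],
)

```text
clock: 15.2
position: [0.6109, -0.1582, 0.1643]
ee_rot: [0.062, 0.998, 0.0, 0.0]
ft_force: [-4.2, 1.9, 11.5]
grip_width: 0.001
grasp_force: 5.9
```

jog_arm(
  dr=[
    [0, 0, 0],
    [0, 0, 0],
    [0, 0, 0],
    [0, 0, 0],
  ],
  translation=[
    [0, 0, 0.08],
    [0, 0, 0.08],
    [0, 0, 0],
    [0, 0, 0],
  ],
  jaw=[0, 0, 0, 0],
)

```text
clock: 15.6
position: [0.6108, -0.1581, 0.1598]
ee_rot: [0.062, 0.998, 0.0, 0.0]
ft_force: [-2.7, 1.3, 8.5]
grip_width: 0.002
grasp_force: 3.9
```

jog_arm(
  dr=[
    [0, 0, 0],
    [0, 0, 0],
    [0, 0, 0],
    [0, 0, 0],
    [0, 0, 0],
  ],
  translation=[
    [0, 0, 0.08],
    [0, 0, 0.08],
    [0, 0, 0.08],
    [0, 0, 0],
    [0, 0, 0],
  ],
  jaw=[0, 0, 0, 0, 0],
)

```text
clock: 16.1
position: [0.6108, -0.1581, 0.1541]
ee_rot: [0.062, 0.998, 0.0, 0.0]
ft_force: [-4.0, 1.5, 10.7]
grip_width: 0.002
grasp_force: 5.1
```

jog_arm(
  dr=[
    [0, 0, 0],
    [0, 0, 0],
    [0, 0, 0],
    [0, 0, 0],
  ],
  translation=[
    [0, 0, 0.05],
    [0, 0, 0.05],
    [0, 0, 0],
    [0, 0, 0],
  ],
  jaw=[0, 0, 0, 0],
)

```text
clock: 16.5
position: [0.6109, -0.1582, 0.152]
ee_rot: [0.062, 0.998, 0.0, 0.0]
ft_force: [-5.4, 2.1, 12.4]
grip_width: -0.002
grasp_force: 6.5
```

jog_arm(
  dr=[
    [0, 0, 0],
    [0, 0, 0],
    [0, 0, 0],
  ],
  translation=[
    [0, 0, 0.04],
    [0, 0, 0],
    [0, 0, 0],
  ],
  jaw=[0, 0, 0],
)

```text
clock: 16.8
position: [0.6108, -0.1582, 0.1511]
ee_rot: [0.062, 0.998, 0.0, 0.0]
ft_force: [-5.6, 0.7, 13.7]
grip_width: -0.005
grasp_force: 6.8
```

Run:
```python
from h import *
from workcell import manip,optics
d={n:optics.camera(n) for n in("scene","side")}
s,t=d["scene"]["color"],d["side"]["color"]
A=cv2.resize(s[160:320,130:320],(475,400),interpolation=cv2.INTER_CUBIC);B=cv2.resize(t[180:260,280:345],(325,400),interpolation=cv2.INTER_CUBIC)
cv2.imwrite("pics/f.png",np.hstack([A,B])[:,:,::-1])
o=manip.get_obs();print(o["clock"],o["position"].round(4),o["ft_force"].round(1))
```

```text
16.9 [ 0.6109 -0.1581  0.1511] [-6.2  2.1 13.5]
```

View pics/f.png

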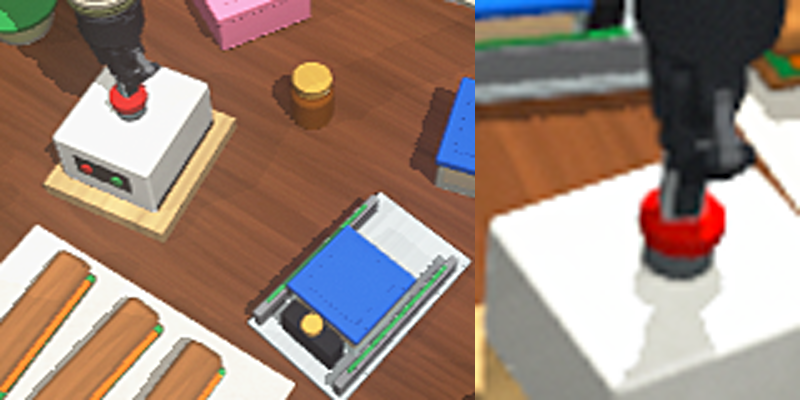

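The plunger head (left (128,98), right (682,225)) is pressed low over the collar with no ring showing. The box is against the port (left (350,285)). Travel is about 44.6 mm at 13.5 N, just past the third click, so I hand in.

```bash
python3 -c "
from workcell import manip
print(manip.hand_in())"
```

```text
the job is handed in; nothing more can be done
None
```

The job is handed in: I slid the box until it stopped hard against the port, and I'm holding the plunger about 44.6 mm down (estimated), just past the third click and short of the bottom stop, with the bowl, spare box and jar untouched.

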